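# Stroke the row of spring plungers

### The job

Check the spring plungers on the grey block: with the gripper closed, start on the brass plunger beside the red disc and run the fingertips along the curved row to the white-disc end in one stroke, staying low between the plungers, so that each one in turn clearly dips a few millimetres and springs back. Press gently, so that no plunger is pushed to the bottom of its 10 mm travel; pinch nothing, leave the loose things round the block where they are, and finish clear of the block.

Things in the scene. Friction and masses are not known exactly. Their poses are not given: they have to be found in the camera images.
- block: Grey flat block fixed to the worktop, 100 (x) x 320 (y) x 20 mm high. Origin: centre of its underside. Five brass spring plungers on its deck, 55 mm apart on an arc (radius 200 mm, bulging to +x), plunger_0 to plunger_4 at x, y = (-18, 105), (4, 54), (12, -0), (4, -54), (-18, -105) mm; tops 36 mm above the worktop when up.
- start_disc: Flat red disc, 22 mm across, 4 mm high, fixed on the block's deck 35 mm beyond one end plunger (plunger_0 or plunger_4, it varies): the row starts at that end. Origin: centre of its underside.
- end_disc: Flat white disc of the same size at the other end of the row, where the stroke finishes. Origin: centre of its underside.
- plunger_0_top (a point): Centre of the top of plunger_0's brass head (it moves with the plunger). The head is a low cone, 6 mm across on top, 34 mm across 8 mm lower (30 degree slope), then straight-sided 8 mm down to the deck; fingertips sliding along 3 to 5 mm below the top's height wedge it down.
- plunger_0 (a joint): How far plunger_0 is pushed straight down: 0 = fully up, 0.010 m = bottomed. A spring returns it: about 1 N to start, 400 N/m, so 2 to 4 N in mid-travel.
- plunger_1_top (a point): Centre of the top of plunger_1's brass head (it moves with the plunger). The head is a low cone, 6 mm across on top, 34 mm across 8 mm lower (30 degree slope), then straight-sided 8 mm down to the deck; fingertips sliding along 3 to 5 mm below the top's height wedge it down.
- plunger_1 (a joint): How far plunger_1 is pushed straight down: 0 = fully up, 0.010 m = bottomed. A spring returns it: about 1 N to start, 400 N/m, so 2 to 4 N in mid-travel.
- plunger_2_top (a point): Centre of the top of plunger_2's brass head (it moves with the plunger). The head is a low cone, 6 mm across on top, 34 mm across 8 mm lower (30 degree slope), then straight-sided 8 mm down to the deck; fingertips sliding along 3 to 5 mm below the top's height wedge it down.
- plunger_2 (a joint): How far plunger_2 is pushed straight down: 0 = fully up, 0.010 m = bottomed. A spring returns it: about 1 N to start, 400 N/m, so 2 to 4 N in mid-travel.
- plunger_3_top (a point): Centre of the top of plunger_3's brass head (it moves with the plunger). The head is a low cone, 6 mm across on top, 34 mm across 8 mm lower (30 degree slope), then straight-sided 8 mm down to the deck; fingertips sliding along 3 to 5 mm below the top's height wedge it down.
- plunger_3 (a joint): How far plunger_3 is pushed straight down: 0 = fully up, 0.010 m = bottomed. A spring returns it: about 1 N to start, 400 N/m, so 2 to 4 N in mid-travel.
- plunger_4_top (a point): Centre of the top of plunger_4's brass head (it moves with the plunger). The head is a low cone, 6 mm across on top, 34 mm across 8 mm lower (30 degree slope), then straight-sided 8 mm down to the deck; fingertips sliding along 3 to 5 mm below the top's height wedge it down.
- plunger_4 (a joint): How far plunger_4 is pushed straight down: 0 = fully up, 0.010 m = bottomed. A spring returns it: about 1 N to start, 400 N/m, so 2 to 4 N in mid-travel.
- gap_0 (a point): Point on the row's arc midway between plunger_0 and plunger_1, at the height of the tops when up (36 mm above the worktop, 16 mm above the deck).
- gap_1 (a point): Point on the row's arc midway between plunger_1 and plunger_2, at the height of the tops when up (36 mm above the worktop, 16 mm above the deck).
- gap_2 (a point): Point on the row's arc midway between plunger_2 and plunger_3, at the height of the tops when up (36 mm above the worktop, 16 mm above the deck).
- gap_3 (a point): Point on the row's arc midway between plunger_3 and plunger_4, at the height of the tops when up (36 mm above the worktop, 16 mm above the deck).
- orange_mount: Loose orange resin cylinder, 26 mm across, 17 mm high, on the worktop on the robot's side of the block; leave alone. Origin: centre of its underside.
- blue_cup: Loose blue open mould cup, 41 mm across, 30 mm high, on the worktop beyond the block; leave alone. Origin: centre of its underside.
- ring: Loose steel ring, 22 mm across, 11 mm high, on the worktop on the robot's side of the block; leave alone. Origin: centre of its underside.
- hose_coil: Tall black coil of hose standing fixed on the worktop beyond the block, 277 mm across, 256 mm high; its near side is at about x = 0.64 m. Keep the gripper and wrist clear of it, above all on the way from the start pose. Origin: centre of its underside.

How it is judged:
By the outcome, as a careful person would: the job done as asked, in the order asked, and still so for the second after the job is handed in, with the robot touching nothing.
It also fails if it takes over 48 s, if anything falls off the work surface, if the arm or the gripper's body presses on something with over 40 N, if the wrist force passes 120 N, or if a joint passes its speed limit or range.

### The arm

A 6-joint arm with a two-finger parallel gripper is mounted at the origin on a cart in front of the work surface, level with it; the furniture and walls round the work are solid. World frame = base frame: x ahead of the robot, y to its left, z up, the work surface at z = 0. Lengths are in mm, angles in rad, forces in N, time in s.
With the tool pointing down it reaches from about 350 to 975 mm from the base axis. Payload 7.1 kg.
Tool frame: the origin (TCP) lies between the finger pads, 19 mm behind the fingertips; this is the grasp point; z points along the fingers, y is the line along which they close (so a half turn about z gives the same grasp; the last joint's range is limited). The gripper opens to 88 mm and grips with 3 to 60 N. Pads are 20 mm wide; open, the fingers measure 115 mm over their backs; the gripper's body (75 mm by 178 mm) begins 61 mm behind the grasp point.
Start: joints at [-1.312, 0.423, 1.63, -0, 1.089, -0.019], TCP at [171.419, -601.016, 241.375] pointing down, gripper open.
Joint ranges: [-3, 3], [-0.9, 2.11], [0.09, 2.58], [-1.31, 4.45], [0.11, 2.69], [-2.54, 2.54]. Speed limits (rad/s): [2.39, 2.39, 3.01, 3.14, 3.14, 3.14].

### API

Orientations are given as a rotation vector (axis times angle).
In Python, from workcell import ctrl gives the robot as it stands. The module is installed in compiled form; this text tells all that it offers.
- The arm moves only by the tool servo_tool, never from a script. Its argument "increments" is a list of rows, each a list of 7 numbers: the shift along the world's x, y, z in cm, then the turn, a rotation vector about the world's x, y, z in degrees, then the opening, from -1 (shut) to 1 (fully open). A call has 1 to 20 rows; each row is the pose to reach, as a shift and turn from the pose commanded when the call began; what a row does not reach only later rows make up. A row lasts 1/12 s, in which the tool goes at most 41.7 mm and 7.16 degrees, less where a joint would pass 70% of its speed; a pose out of reach is approached as far as the arm can. A call with a gripper value outside its range is refused whole. The fingers move at their own pace and stop on an object; the grip force is fixed at half the most. Time passes only in rows, so rows that repeat a pose let the fingers close. It gives the time, the measured TCP pose, the force, the opening and the grip force at its end, in the units of the state.
- ctrl.get_obs(): the state, without advancing time (a new reading comes with each control period).
- ctrl.get_image(name): name is "scene" or "side" or "wrist"; returns a dict with "image" (400x640x3 uint8, red, green, blue), "fx", "fy", "cx", "cy" (pixels), "k1" (the pictures are not rectified: a ray, as slopes to the right and down, at radius r is drawn at 1 + k1 r^2 times it, then the intrinsics apply), "extrinsics" (4x4, takes a point from camera to world coordinates); the wrist camera has in their place "tool_from_camera" (4x4, takes a point from camera to tool coordinates, whose origin is the TCP and whose axes are the flange's). Camera axes: x right, y up, looking along -z (the intrinsics and any distortion apply to the point x, -y, -z); pixel columns grow to the right and rows downward; lengths in mm; the calibration is good to about 2 mm. A picture is of the moment at which its call begins: read the wrist's pose just before it. There is no depth.
- ctrl.close_job(): hands the job in; it is judged then, once.
The state is a dict: "t": time; "qpos": joint angles; "qvel": joint speeds; "joint_torque": joint torques, N m; "ee_pos": TCP position; "orientation": TCP orientation; "ft_force": force on the tool from outside, world axes, zero at the start; "moment": the same for the moment, N m; "width": finger opening in mm; "grasp_force": force on a finger pad.
Only numpy, scipy, OpenCV 4.12 (cv2) and the standard library are available. Lean on these libraries where they do the work, as an engineer would, in place of code of your own. Each camera call takes 0.05 s, during which the arm holds its last target. There are 200 camera calls.

## Working session

There is one attempt and no reset: what is moved stays moved. The work goes in short steps, Python scripts to look and compute and a tool call to move; the robot and the scene stay as the last step left them, time stands still between calls to the robot, and variables do not carry over. Pictures are saved under pics/ and viewed, at most 10 in all, crops included, and the job is handed in when it is done.

Besides the shell and the picture viewer there is one more tool, called after "Request:" as name([rows], argument=value, ...), one row to a line, values as JSON. servo_tool: Moves the arm, as the interface text tells. Its arguments: {"type":"object","properties":{"increments":{"type":"array","items":{"type":"array","items":{"type":"number"}}}},"required":["increments"]}

```bash
mkdir -p pics; cat > h.py <<'E'
import numpy as np, cv2
from workcell import ctrl
from scipy.spatial.transform import Rotation as R
def snap(n,f):
    o=ctrl.get_obs(); d=ctrl.get_image(n); cv2.imwrite(f'pics/{f}.png',d['image'][:,:,::-1])
    if n=='wrist':
        T=np.eye(4);T[:3,:3]=R.from_rotvec(o['orientation']).as_matrix();T[:3,3]=o['ee_pos'];E=T@np.array(d['tool_from_camera'])
    else: E=np.array(d['extrinsics'])
    np.savez(f'pics/{f}.npz',E=E,k=[d['fx'],d['fy'],d['cx'],d['cy'],d['k1']])
def pt(f,u,v,z):
    a=np.load(f'pics/{f}.npz');fx,fy,cx,cy,k1=a['k'];E=a['E']
    p=cv2.undistortPoints(np.array([[[u,v]]],float),np.array([[fx,0,cx],[0,fy,cy],[0,0,1]]),np.array([k1,0,0,0.]))[0,0]
    r=E[:3,:3]@np.array([p[0],-p[1],-1]);c=E[:3,3]
    return c+r*(z-c[2])/r[2]
E
python3 - <<'E'
from h import *
o=ctrl.get_obs();print({k:np.round(v,3) for k,v in o.items()})
for n in('scene','side','wrist'): snap(n,n+'0'); print(n,np.load(f'pics/{n}0.npz')['E'].round(2).tolist(),np.load(f'pics/{n}0.npz')['k'])
E
```

```text
{'t': np.float64(0.0), 'qpos': array([-1.312,  0.424,  1.631, -0.   ,  1.089, -0.019]), 'qvel': array([-0.001, -0.002, -0.001,  0.002,  0.001, -0.001]), 'joint_torque': array([ 3.0000e-03, -5.4462e+01, -2.7367e+01,  6.4000e-02,  2.3000e-02,
       -0.0000e+00]), 'ee_pos': array([ 171.27 , -600.534,  240.629]), 'orientation': array([-3.11 , -0.435,  0.   ]), 'ft_force': array([-0.917,  0.065, -0.575]), 'moment': array([-0.038,  0.037, -0.006]), 'grasp_force': np.float64(0.0), 'width': np.float64(87.586)}
scene [[0.9, 0.21, -0.39, 259.99], [-0.44, 0.48, -0.76, -592.75], [0.02, 0.85, 0.52, 506.03], [0.0, 0.0, 0.0, 1.0]] [3.62059969e+02 3.62059969e+02 3.23243458e+02 1.94272020e+02
 2.62962508e-02]
side [[-1.0, 0.01, -0.03, 553.99], [-0.03, -0.43, 0.9, 928.33], [-0.0, 0.9, 0.44, 486.49], [0.0, 0.0, 0.0, 1.0]] [ 5.06395446e+02  5.06395446e+02  3.12631641e+02  1.97923085e+02
 -1.11004535e-02]
wrist [[0.27, 0.92, 0.29, 253.31], [-0.96, 0.26, 0.08, -577.37], [-0.0, -0.3, 0.95, 385.16], [0.0, 0.0, 0.0, 1.0]] [ 3.07943108e+02  3.07943108e+02  3.20288031e+02  2.02267730e+02
 -4.84506431e-02]
```

View pics/scene0.png

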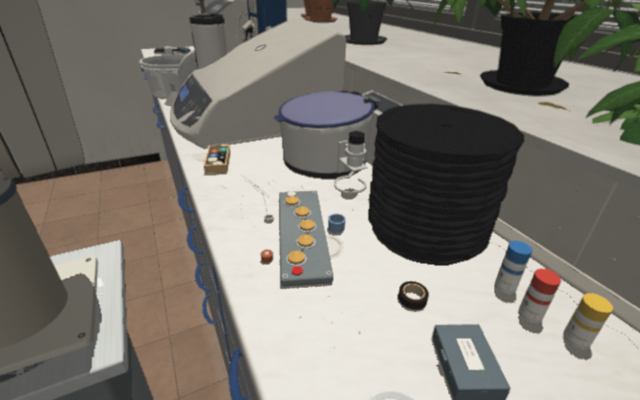

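View pics/side0.png

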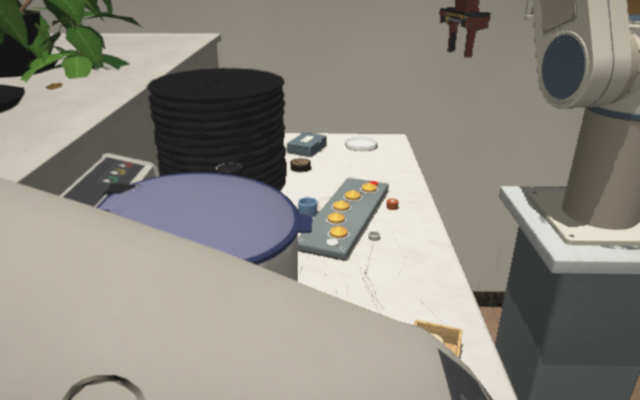

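The scene view shows the block at about (305,237), with the red disc at (297,271) on the near (-y) end, the white disc at (291,194), and the coil to its right. The side view agrees: red at (374,184), white at (332,242). Next I enlarge both.

```bash
python3 - <<'E'
from h import *
a=cv2.imread('pics/scene0.png')[180:300,245:365];b=cv2.imread('pics/side0.png')[170:270,290:410]
b=cv2.copyMakeBorder(b,0,20,0,0,cv2.BORDER_CONSTANT)
cv2.imwrite('pics/c.png',cv2.resize(np.hstack([cv2.resize(a,(400,400),interpolation=2),cv2.resize(b,(400,400),interpolation=2)]),None,fx=1,fy=1))
E
```

```text
(no output)
```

View pics/c.png

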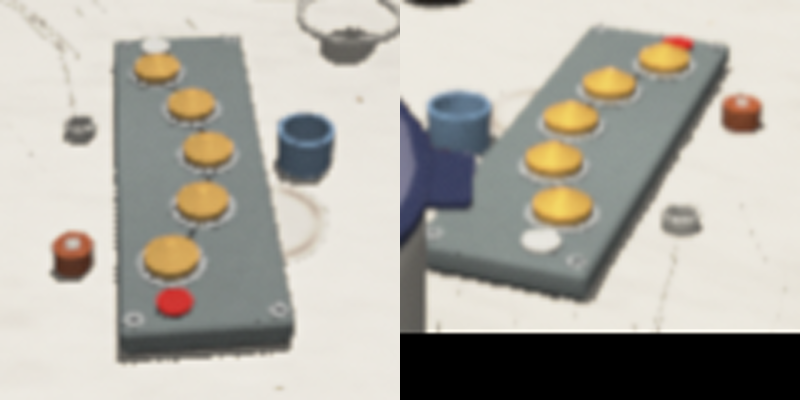

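The crop shows five plungers between red (175,300) and white (155,45) in the scene half. The row bulges to +x, so the start is plunger_4. The ring, orange mount and cup stand outside the row.

```bash
cat >> h.py <<'E'
L=np.array([(-18,105),(4,54),(12,0),(4,-54),(-18,-105)],float)
def fit(W,M=L):
    # W world xy for model M; returns th, t
    mw,mm=W.mean(0),M.mean(0);a=W-mw;b=M-mm
    th=np.arctan2((b[:,0]*a[:,1]-b[:,1]*a[:,0]).sum(),(a*b).sum())
    Rm=np.array([[np.cos(th),-np.sin(th)],[np.sin(th),np.cos(th)]]);t=mw-Rm@mm
    return th,t,np.linalg.norm(M@Rm.T+t-W,axis=1),Rm
E
python3 - <<'E'
from h import *
s=120/400
A=[(157,60),(192,97),(208,142),(204,193),(172,247)];B=[(162,188),(154,143),(170,102),(210,69),(264,46)]
for f,P,o,dr,dw in(('scene0',A,(245,180),(175,301),(155,45)),('side0',B,(290,170),(278,43),(140,240))):
    W=np.array([pt(f,o[0]+u*s,o[1]+v*s,36)[:2] for u,v in P]);th,t,e,_=fit(W)
    print(f,W.round(1).tolist(),np.degrees(th),t,e.round(1),[pt(f,o[0]+u*s,o[1]+v*s,24)[:2].round(1) for u,v in(dr,dw)])
E
```

```text
scene0 [[530.5, 109.3], [534.5, 54.0], [522.9, 0.6], [498.7, -47.7], [461.1, -86.2]] -19.571086090405466 [512.54024916   4.92145015] [0.7 0.5 1.  0.6 1.9] [array([ 450.1, -116.7]), array([544.1, 147.9])]
side0 [[530.9, 115.0], [534.6, 61.5], [524.2, 7.4], [497.9, -40.7], [461.3, -77.1]] -19.95542007278367 [512.78632358  12.11394379] [2.1 0.4 0.7 0.7 3.6] [array([ 449.1, -109. ]), array([543. , 150.8])]
```

Request:
servo_tool([
  [1.6,3,0.1,0,0,7,-1],
  [3.2,6,0.2,0,0,14,-1],
  [4.8,9,0.3,0,0,21,-1],
  [6.4,12,0.4,0,0,28,-1],
  [8,15,0.5,0,0,35,-1],
  [9.6,18,0.6,0,0,42,-1],
  [11.2,21,0.7,0,0,49,-1],
  [12.8,24,0.8,0,0,56,-1],
  [14.4,27,0.9,0,0,63,-1],
  [16,30,1,0,0,70,-1],
  [17.6,33,1,0,0,77,-1],
  [19.2,36,1,0,0,84,-1],
  [20.8,39,1,0,0,91,-1],
  [22.4,42,1,0,0,98,-1],
  [24,45,1,0,0,105,-1],
  [25.6,48,1,0,0,112,-1],
  [27.2,51,1,0,0,119,-1],
  [28.8,54,1,0,0,126,-1],
  [30.4,57,1,0,0,133,-1],
  [32,60,1,0,0,140,-1],
])

```text
t: 1.82
ee_pos: [491.8, 0.7, 251.3]
orientation: [-0.646, -3.074, 0.0]
ft_force: [1.1, 0.4, 0.2]
width: 0.5
grasp_force: 0.0
```

```bash
python3 - <<'E'
from h import *
o=ctrl.get_obs();print({k:np.round(v,3) for k,v in o.items()})
M=R.from_rotvec(o['orientation']).as_matrix();print(M.round(3))
snap('wrist','w1');cv2.imwrite('pics/w1b.png',cv2.resize(cv2.imread('pics/w1.png'),(800,500),interpolation=2))
E
```

```text
{'t': np.float64(1.817), 'qpos': array([-0.023,  0.214,  1.909, -0.   ,  1.019, -1.179]), 'qvel': array([ 0.76 ,  0.284, -0.374, -0.002,  0.084, -0.7  ]), 'joint_torque': array([ -3.588, -42.235, -23.662,   0.126,   0.068,   0.988]), 'ee_pos': array([491.756,   0.71 , 251.307]), 'orientation': array([-0.646, -3.074,  0.   ]), 'ft_force': array([1.134, 0.373, 0.198]), 'moment': array([ 0.024, -0.137, -0.024]), 'grasp_force': np.float64(0.0), 'width': np.float64(0.485)}
[[-0.916  0.402 -0.   ]
 [ 0.402  0.916 -0.   ]
 [ 0.    -0.    -1.   ]]
```

View pics/w1b.png

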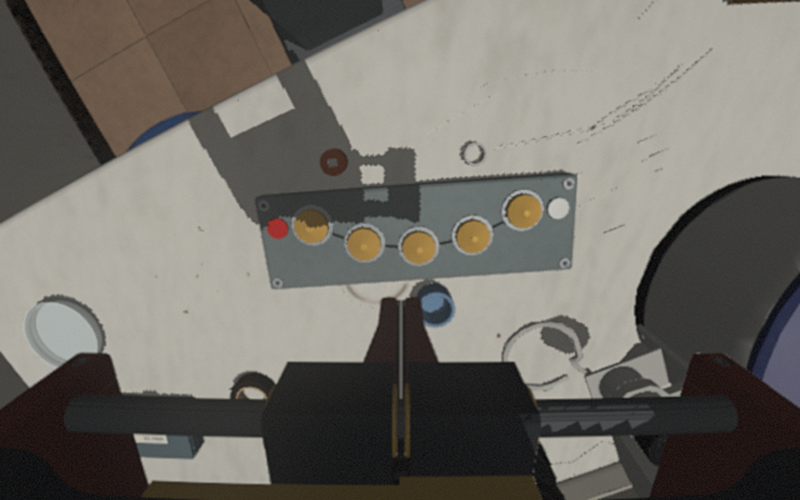

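The wrist view shows the whole row: red at (278,229), plungers from (312,226) to (523,211), and white at (558,208). The arm was still moving when it was taken, so I take a still one and locate the blobs by colour.

```bash
python3 - <<'E'
from h import *
snap('side','tmp')
snap('wrist','w2');o=ctrl.get_obs();print(o['t'],o['ee_pos'],np.abs(o['qvel']).max(),R.from_rotvec(o['orientation']).as_matrix()[:2,:2].round(3).tolist())
hsv=cv2.cvtColor(cv2.imread('pics/w2.png'),cv2.COLOR_BGR2HSV)
def blobs(m,z):
    n,l,s,c=cv2.connectedComponentsWithStats(m);r=[]
    for i in range(1,n):
        if 60<s[i,4]<2000 and 120<c[i][1]<230: r.append((*c[i],*s[i,2:],*pt('w2',*c[i],z)[:2]))
    return np.array(r)
for nm,m,z in(('gold',cv2.inRange(hsv,(12,110,60),(30,255,255)),28),('red',cv2.inRange(hsv,(0,170,100),(6,255,255)),24),('white',cv2.inRange(hsv,(0,0,200),(180,30,255)),24)):
    b=blobs(m,z);print(nm,b.round(1))
    if nm=='gold':
        W=b[np.argsort(-b[:,-1])][:5,-2:]; 
        if len(W)==5: th,t,e,Rm=fit(W);print(np.degrees(th),t,e);print((L@Rm.T+t).round(1))
E
```

```text
1.9667 [492.00455712   0.78105568 251.1335767 ] 0.049088292382703215 [[-0.914, 0.405], [0.405, 0.914]]
gold [[416.7 167.7  27.   27.  560.  532.  114.8]
 [246.5 179.9  26.   26.  526.  462.4 -81.9]
 [375.8 187.9  26.   25.  520.  535.8  60. ]
 [288.8 194.   26.   25.  512.  499.6 -42. ]
 [332.7 196.8  26.   25.  510.  524.9   6.6]]
-19.492465635326532 [513.97299888  10.45941457] [0.61302326 0.05846043 0.39802739 0.19579144 0.80615466]
[[532.  115.4]
 [535.8  60. ]
 [525.3   6.5]
 [499.7 -41.8]
 [462.  -82.5]]
red [[ 220.1  181.8   15.    14.   161.   451.7 -114.6]]
white []
```

```bash
cat >> h.py <<'E'
TH=np.radians(-19.5);T0=np.array([514.,10.5])
def P(phi):
    a=np.radians(phi);l=np.array([-188+200*np.cos(a),200*np.sin(a)]);c,s=np.cos(TH),np.sin(TH)
    return np.array([c*l[0]-s*l[1],s*l[0]+c*l[1]])+T0, 70.5+phi   # xy, tool-y heading
E
python3 - <<'E'
from h import *
c0=np.array([491.4,-1.0]);y0=65.93
for phi in np.linspace(-40.5,40.5,5): p,h=P(phi);print(phi,p.round(1),h)
p,h=P(-40.5);print('first',((p-c0)/10).round(2),h-y0)
E
```

```text
-40.5 [436.8 -99.9] 30.0
-20.25 [490.6 -54.6] 50.25
0.0 [525.3   6.5] 70.5
20.25 [536.8  75.9] 90.75
40.5 [523.5 144.9] 111.0
first [-5.46 -9.89] -35.93000000000001
```

Request:
servo_tool([
  [-0.9,-1.7,-1,0,0,-6,-1],
  [-1.8,-3.4,-2,0,0,-12,-1],
  [-2.7,-5,-3,0,0,-18,-1],
  [-3.6,-6.6,-5,0,0,-24,-1],
  [-4.5,-8.2,-7,0,0,-30,-1],
  [-5.46,-9.9,-9,0,0,-35.9,-1],
  [-5.46,-9.9,-11.5,0,0,-35.9,-1],
  [-5.46,-9.9,-14,0,0,-35.9,-1],
  [-5.46,-9.9,-16,0,0,-35.9,-1],
  [-5.46,-9.9,-17.5,0,0,-35.9,-1],
  [-5.46,-9.9,-18,0,0,-35.9,-1],
  [-5.46,-9.9,-18,0,0,-35.9,-1],
  [-5.46,-9.9,-18,0,0,-35.9,-1],
])

```text
t: 3.05
ee_pos: [436.6, -100.5, 71.7]
orientation: [-1.572, -2.72, 0.0]
ft_force: [0.0, 0.1, 0.7]
width: 0.6
grasp_force: 0.0
```

```bash
python3 - <<'E'
from h import *
snap('side','s3');o=ctrl.get_obs();print(o['ee_pos'],o['ft_force'],o['orientation'])
snap('wrist','w3')
a=cv2.resize(cv2.imread('pics/w3.png'),(640,400));b=cv2.resize(cv2.imread('pics/s3.png')[140:260,290:430],(233,200),interpolation=2)
b=cv2.resize(cv2.imread('pics/s3.png')[150:250,310:410],(400,400),interpolation=2)
cv2.imwrite('pics/c3.png',np.hstack([a[:,120:520],b]))
p,h=P(-31.7);print(p)
E
```

```text
[ 437.07948362 -100.45354976   72.10342296] [ 0.301457   -0.84511418 -0.06408323] [1.57114186e+00 2.71944022e+00 3.09841806e-04]
[462.10416195 -82.61190345]
```

View pics/c3.png

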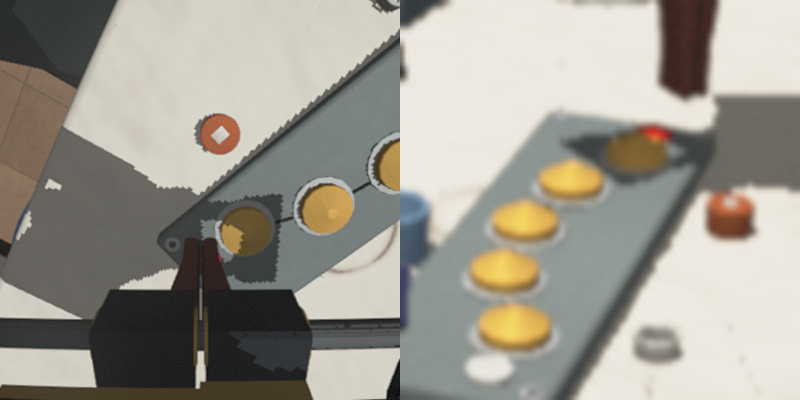

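The fingertips, at crop (203,240), stand over the red disc just short of plunger_4 at (245,231), and the row line leads away from them. I check the positions from here and work out the stroke rows.

```bash
python3 - <<'E'
from h import *
print(pt('w3',365,231,28),pt('w3',447,208,28),'expect',P(-31.7)[0],P(-15.7)[0],'tip',pt('w3',323,240,53))
phis=np.linspace(-40.5,40.5,73)
c0=np.array([436.8,-100.0]);
for k in range(4):
    b,hb=(c0,30.) if k==0 else (np.array(prev),ph)
    rows=[]
    for i in range(1,19):
        p,h=P(phis[18*k+i]);rows.append([float(round(v,2)) for v in (*((p-b)/10),0,0,0,h-hb)]+[-1])
    print(rows)
    prev=b+10*np.array(rows[-1][:2]);ph=hb+rows[-1][5]
E
```

```text
[462.03411359 -81.94670453  28.        ] [499.89273284 -41.56386138  28.        ] expect [462.10416195 -82.61190345] [500.21237934 -42.0307737 ] tip [435.18964499 -91.64494191  53.        ]
[[0.34, 0.2, 0.0, 0.0, 0.0, 1.12, -1], [0.67, 0.41, 0.0, 0.0, 0.0, 2.25, -1], [1.0, 0.62, 0.0, 0.0, 0.0, 3.38, -1], [1.33, 0.84, 0.0, 0.0, 0.0, 4.5, -1], [1.65, 1.07, 0.0, 0.0, 0.0, 5.62, -1], [1.96, 1.3, 0.0, 0.0, 0.0, 6.75, -1], [2.28, 1.54, 0.0, 0.0, 0.0, 7.88, -1], [2.58, 1.78, 0.0, 0.0, 0.0, 9.0, -1], [2.89, 2.03, 0.0, 0.0, 0.0, 10.12, -1], [3.19, 2.29, 0.0, 0.0, 0.0, 11.25, -1], [3.48, 2.55, 0.0, 0.0, 0.0, 12.38, -1], [3.77, 2.82, 0.0, 0.0, 0.0, 13.5, -1], [4.05, 3.09, 0.0, 0.0, 0.0, 14.62, -1], [4.32, 3.37, 0.0, 0.0, 0.0, 15.75, -1], [4.6, 3.65, 0.0, 0.0, 0.0, 16.88, -1], [4.86, 3.94, 0.0, 0.0, 0.0, 18.0, -1], [5.12, 4.24, 0.0, 0.0, 0.0, 19.12, -1], [5.38, 4.54, 0.0, 0.0, 0.0, 20.25, -1]]
[[0.24, 0.3, 0.0, 0.0, 0.0, 1.12, -1], [0.49, 0.61, 0.0, 0.0, 0.0, 2.25, -1], [0.72, 0.92, 0.0, 0.0, 0.0, 3.38, -1], [0.95, 1.24, 0.0, 0.0, 0.0, 4.5, -1], [1.17, 1.57, 0.0, 0.0, 0.0, 5.62, -1], [1.39, 1.89
[... 1233 characters left out ...]
0.0, 1.12, -1], [-0.03, 0.78, 0.0, 0.0, 0.0, 2.25, -1], [-0.05, 1.17, 0.0, 0.0, 0.0, 3.38, -1], [-0.09, 1.57, 0.0, 0.0, 0.0, 4.5, -1], [-0.13, 1.96, 0.0, 0.0, 0.0, 5.62, -1], [-0.17, 2.35, 0.0, 0.0, 0.0, 6.75, -1], [-0.23, 2.73, 0.0, 0.0, 0.0, 7.88, -1], [-0.29, 3.12, 0.0, 0.0, 0.0, 9.0, -1], [-0.36, 3.51, 0.0, 0.0, 0.0, 10.12, -1], [-0.44, 3.89, 0.0, 0.0, 0.0, 11.25, -1], [-0.52, 4.28, 0.0, 0.0, 0.0, 12.38, -1], [-0.62, 4.66, 0.0, 0.0, 0.0, 13.5, -1], [-0.72, 5.04, 0.0, 0.0, 0.0, 14.62, -1], [-0.83, 5.42, 0.0, 0.0, 0.0, 15.75, -1], [-0.94, 5.79, 0.0, 0.0, 0.0, 16.88, -1], [-1.06, 6.16, 0.0, 0.0, 0.0, 18.0, -1], [-1.19, 6.53, 0.0, 0.0, 0.0, 19.12, -1], [-1.33, 6.9, 0.0, 0.0, 0.0, 20.25, -1]]
```

Request:
servo_tool([
  [0,0,-1,0,0,0,-1],
  [0,0,-1.7,0,0,0,-1],
  [0,0,-2.05,0,0,0,-1],
  [0,0,-2.05,0,0,0,-1],
  [0,0,-2.05,0,0,0,-1],
  [0,0,-2.05,0,0,0,-1],
])

```text
t: 3.65
ee_pos: [436.8, -100.0, 50.8]
orientation: [-1.57, -2.721, 0.0]
ft_force: [-0.3, -0.6, 0.5]
width: 0.7
grasp_force: 0.0
```

```bash
python3 - <<'E'
from h import *
for i in range(4):
    o=ctrl.get_obs();print(o['ee_pos'].round(2),o['ft_force'].round(2));ctrl.get_image('side')
E
```

```text
[436.79 -99.98  50.8 ] [-0.34 -0.56  0.51]
[436.91 -99.99  50.92] [ 0.56 -0.49  0.2 ]
[ 436.96 -100.01   51.01] [-0.37  0.65  0.86]
[ 436.97 -100.03   51.03] [ 0.38 -0.29  0.06]
```

Request:
servo_tool([
  [0.34,0.2,0,0,0,1.1,-1],
  [0.67,0.41,0,0,0,2.2,-1],
  [1.0,0.62,0,0,0,3.4,-1],
  [1.33,0.84,0,0,0,4.5,-1],
  [1.65,1.07,0,0,0,5.6,-1],
  [1.96,1.3,0,0,0,6.8,-1],
  [2.28,1.54,0,0,0,7.9,-1],
  [2.58,1.78,0,0,0,9,-1],
])

```text
t: 4.52
ee_pos: [463.0, -82.0, 50.9]
orientation: [1.349, 2.837, 0.0]
ft_force: [-0.7, -0.9, 2.5]
width: 0.4
grasp_force: 1.2
```

```bash
python3 - <<'E'
from h import *
for i in range(4):
    o=ctrl.get_obs();print(o['ee_pos'].round(2),o['ft_force'].round(2));snap('side','s4')
snap('wrist','w4')
a=cv2.imread('pics/w4.png')[120:320,220:420];b=cv2.imread('pics/s4.png')[160:240,330:410]
cv2.imwrite('pics/c4.png',np.hstack([cv2.resize(x,(400,400),interpolation=2) for x in(a,b)]))
E
```

```text
[463.04 -81.96  50.94] [-0.66 -0.91  2.53]
[463.73 -81.71  51.03] [-0.59  0.98  2.83]
[463.57 -81.83  51.04] [0.37 0.97 2.35]
[463.47 -81.93  51.02] [0.8  2.46 2.24]
```

View pics/c4.png

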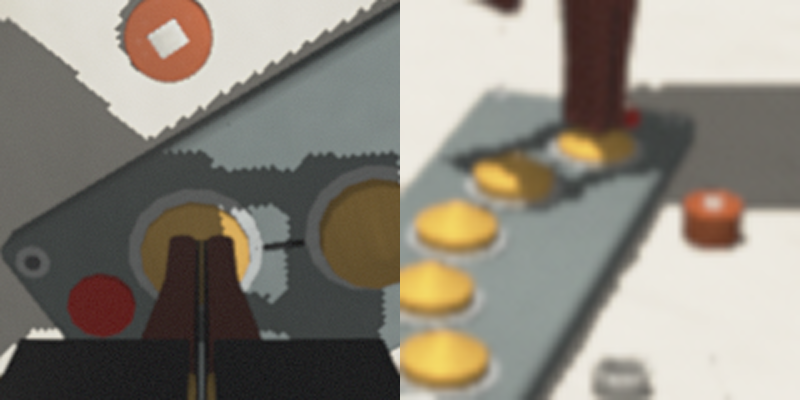

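The fingertips are centred on plunger_4 and wrist Fz is about 2.5 N, which matches a dip of about 4 mm. I carry on with the stroke.

Request:
servo_tool([
  [0.31,0.25,0,0,0,1.1,-1],
  [0.61,0.51,0,0,0,2.2,-1],
  [0.9,0.77,0,0,0,3.4,-1],
  [1.19,1.04,0,0,0,4.5,-1],
  [1.47,1.31,0,0,0,5.6,-1],
  [1.74,1.59,0,0,0,6.8,-1],
  [2.02,1.87,0,0,0,7.9,-1],
  [2.28,2.16,0,0,0,9,-1],
  [2.54,2.46,0,0,0,10.1,-1],
  [2.8,2.76,0,0,0,11.2,-1],
  [3.04,3.06,0,0,0,12.4,-1],
  [3.29,3.37,0,0,0,13.5,-1],
  [3.52,3.68,0,0,0,14.6,-1],
  [3.75,4.0,0,0,0,15.8,-1],
  [3.97,4.33,0,0,0,16.9,-1],
  [4.19,4.65,0,0,0,18,-1],
  [4.4,4.98,0,0,0,19.1,-1],
  [4.61,5.32,0,0,0,20.2,-1],
])

```text
t: 6.27
ee_pos: [509.1, -28.6, 50.9]
orientation: [0.831, 3.029, 0.0]
ft_force: [1.1, -0.1, -0.2]
width: 1.0
grasp_force: 0.0
```

Request:
servo_tool([
  [0.19,0.34,0,0,0,1.1,-1],
  [0.38,0.68,0,0,0,2.2,-1],
  [0.57,1.03,0,0,0,3.4,-1],
  [0.75,1.38,0,0,0,4.5,-1],
  [0.92,1.73,0,0,0,5.6,-1],
  [1.08,2.09,0,0,0,6.8,-1],
  [1.24,2.45,0,0,0,7.9,-1],
  [1.38,2.81,0,0,0,9,-1],
  [1.53,3.18,0,0,0,10.1,-1],
  [1.66,3.55,0,0,0,11.3,-1],
])

```text
t: 7.1
ee_pos: [525.6, 6.8, 51.0]
orientation: [0.529, 3.096, 0.0]
ft_force: [-1.3, -2.1, 2.2]
width: 0.6
grasp_force: 1.2
```

Request:
servo_tool([
  [0.13,0.37,0,0,0,1.1,-1],
  [0.25,0.74,0,0,0,2.2,-1],
  [0.36,1.12,0,0,0,3.4,-1],
  [0.47,1.5,0,0,0,4.5,-1],
  [0.56,1.88,0,0,0,5.6,-1],
  [0.66,2.26,0,0,0,6.8,-1],
  [0.74,2.65,0,0,0,7.9,-1],
  [0.81,3.03,0,0,0,9,-1],
  [0.88,3.42,0,0,0,10.1,-1],
  [0.94,3.81,0,0,0,11.2,-1],
  [0.99,4.19,0,0,0,12.4,-1],
  [1.04,4.58,0,0,0,13.5,-1],
  [1.08,4.98,0,0,0,14.6,-1],
  [1.11,5.37,0,0,0,15.8,-1],
])

```text
t: 8.27
ee_pos: [536.6, 60.5, 51.0]
orientation: [0.098, 3.14, 0.0]
ft_force: [-0.4, -1.0, 2.7]
width: 0.3
grasp_force: 1.2
```

Request:
servo_tool([
  [0.02,0.39,0,0,0,1.1,-1],
  [0.03,0.78,0,0,0,2.2,-1],
  [0.04,1.17,0,0,0,3.3,-1],
  [0.04,1.57,0,0,0,4.5,-1],
  [0.03,1.96,0,0,0,5.6,-1],
  [0.01,2.35,0,0,0,6.7,-1],
  [-0.01,2.74,0,0,0,7.9,-1],
  [-0.05,3.14,0,0,0,9,-1],
  [-0.09,3.53,0,0,0,10.1,-1],
  [-0.13,3.92,0,0,0,11.2,-1],
  [-0.19,4.3,0,0,0,12.4,-1],
  [-0.25,4.69,0,0,0,13.5,-1],
  [-0.32,5.08,0,0,0,14.6,-1],
  [-0.4,5.46,0,0,0,15.7,-1],
])

```text
t: 9.43
ee_pos: [532.6, 115.1, 51.1]
orientation: [-0.331, 3.124, 0.0]
ft_force: [0.1, -1.7, 2.8]
width: 0.5
grasp_force: 1.3
```

Request:
servo_tool([
  [-0.08,0.39,0,0,0,1.1,-1],
  [-0.18,0.77,0,0,0,2.2,-1],
  [-0.28,1.15,0,0,0,3.4,-1],
  [-0.39,1.53,0,0,0,4.5,-1],
  [-0.5,1.9,0,0,0,5.6,-1],
  [-0.62,2.27,0,0,0,6.8,-1],
  [-0.75,2.64,0,0,0,7.9,-1],
  [-0.89,3.01,0,0,0,9,-1],
  [-0.89,3.01,0,0,0,9,-1],
  [-0.89,3.01,1.5,0,0,9,-1],
  [-0.89,3.01,4,0,0,9,-1],
  [-0.89,3.01,7,0,0,9,-1],
  [-1.5,3.01,10,0,0,9,-1],
  [-3,3.01,13,0,0,9,-1],
  [-5,3.01,16,0,0,9,-1],
  [-7,3.01,18,0,0,9,-1],
  [-9,3.01,20,0,0,9,-1],
  [-9,3.01,20,0,0,9,-1],
  [-9,3.01,20,0,0,9,-1],
])

```text
t: 11.02
ee_pos: [442.6, 145.1, 251.9]
orientation: [-0.573, 3.086, 0.0]
ft_force: [-0.2, 0.1, -0.4]
width: 0.9
grasp_force: 0.0
```

```bash
python3 - <<'E'
from h import *
snap('scene','e');o=ctrl.get_obs();print(o['t'],o['ee_pos'],o['ft_force'])
cv2.imwrite('pics/e2.png',cv2.resize(cv2.imread('pics/e.png')[150:310,200:400],(750,600),interpolation=2))
E
```

```text
11.0667 [442.82479287 144.94227674 250.97794776] [ 0.46972556 -0.19672742 -0.09350841]
```

View pics/e2.png

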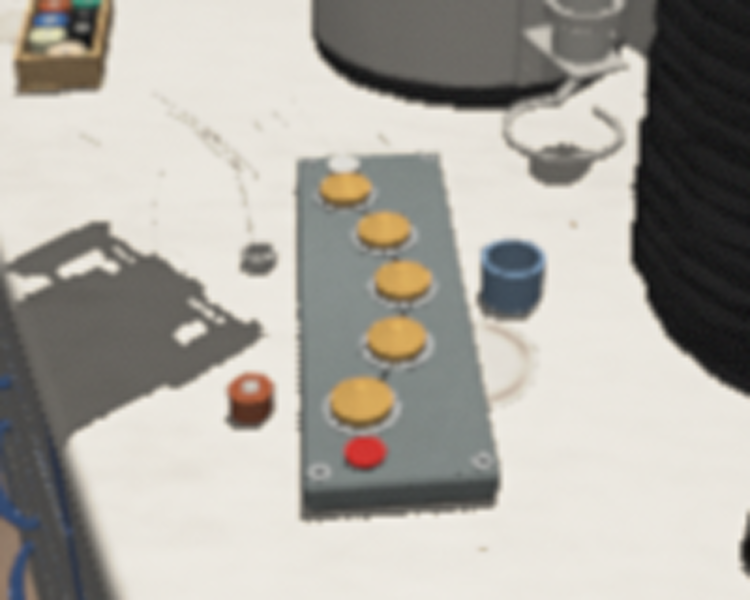

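All five plungers are up again. The mount (250,398), ring (258,257) and cup (512,278) have not moved, and the arm is clear of the block.

```bash
python3 -c "
from workcell import ctrl
print(ctrl.close_job())"
```

```text
the job is handed in; nothing more can be done
None
```

I ran the closed fingertips along the row from the red-disc end (plunger_4) to the white-disc end (plunger_0) in one low stroke, set to dip each plunger about 4 mm; the wrist read 2.2–2.8 N on plungers 4, 2, 1 and 0 (no reading on 3), the last picture shows all five up and the loose things unmoved, and the job was handed in at about 11 s with the arm clear.

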